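# Pointing check at the taping bench

## Task

Do the pointing check before taping starts: with the fingertips about 2 cm above it and touching nothing, point at the middle-width roll of the three rolls of tape and stay there for two seconds, then point in the same way at the clipped corner of the white panel for two seconds. Then press the push button fully down with a fingertip to confirm and let it come up again. Do not point at, or pass low over, the other two rolls or the panel's square corners, and do not touch or move the rolls, the panel or the other loose things lying about.

Things in the scene. Friction and masses are not known exactly. Their poses are not given: they have to be found in the camera images.
- tape_thin: roll of off-white tape on a brown card core, lying flat on the bench: outside diameter 90 mm, hole 62 mm, 19 mm wide, so 19 mm tall as it lies. Loose. Origin: centre of its underside; z up.
- tape_thin_top (a point): centre of the hole of tape_thin, at the level of its top face (19 mm above the bench).
- tape_mid: roll of off-white tape on a brown card core, lying flat on the bench: outside diameter 90 mm, hole 62 mm, 38 mm wide, so 38 mm tall as it lies (the middle-width roll of the three). Loose. Origin: centre of its underside; z up.
- tape_mid_top (a point): centre of the hole of tape_mid, at the level of its top face (38 mm above the bench).
- tape_wide: roll of off-white tape on a brown card core, lying flat on the bench: outside diameter 90 mm, hole 62 mm, 75 mm wide, so 75 mm tall as it lies. Loose. Origin: centre of its underside; z up.
- tape_wide_top (a point): centre of the hole of tape_wide, at the level of its top face (75 mm above the bench).
- panel: loose white plastic panel lying flat, 190 mm along its x, 140 mm along its y, 6 mm thick; it may lie turned any way. Its (+x, +y) corner is clipped off at 45 degrees (35 mm off each side); the other three corners are square. Origin: centre of the underside of the full rectangle.
- panel_clipped (a point): middle of the 45-degree edge at the panel's clipped corner, on the top face (6 mm above the bench).
- panel_square0 (a point): a square corner of the panel (+x, -y in the panel's frame), on the top face.
- panel_square1 (a point): a square corner of the panel (-x, -y in the panel's frame), on the top face.
- panel_square2 (a point): a square corner of the panel (-x, +y in the panel's frame), on the top face.
- confirm (a joint): the confirm push button: travel in m, 0 at rest, grows downward to 0.006 fully down; a spring pushes it back, about 5 N when fully down.
- confirm_top (a point): centre of the top face of the round black push button (40 mm across) that stands up from a small grey housing fixed to the bench; it is pressed straight down. It moves with the button.
- knife: grey cutter knife lying flat, about 150 x 24 x 17 mm; loose bystander, leave alone. Origin: centre of its underside.
- marker: black marker pen with white cap, lying, 130 x 14 x 14 mm; loose bystander, leave alone. Origin: centre of its underside.
- glue: closed glass jar, 54 mm across, 85 mm tall; loose bystander, leave alone. Origin: centre of its underside.
- rule: aluminium rule lying flat, 300 x 30 x 4 mm; loose bystander, leave alone. Origin: centre of its underside.
Mind the look-alikes: they are no part of the job. Leave any turquoise or yellow look-alike of the tape_thin alone. Leave any purple look-alike of the tape_wide alone.

How it is judged (in metres and radians):
On the way, in this order (a step that is already met when the one before it is completed fails the run):
1. fingertips held just above the middle-width roll (horizontal distance between the grasp point and tape_mid_top below 0.045 m and z of the grasp point in the frame of tape_mid_top between 0.01 and 0.075 m), for 1.5 s.
2. fingertips held just above the panel's clipped corner (horizontal distance between the grasp point and panel_clipped below 0.03 m and z of the grasp point in the frame of panel_clipped between 0.01 and 0.075 m), for 1.5 s.
3. button pressed down by the fingers (value of joint confirm above 0.0045 m and contact force between the fingers and confirm above 0.5 N), for 0.05 s.
At the end, for the whole second after the job is handed in: After both points were held 1.5 s in order (grasp point 10 to 75 mm above the top face, within 45 mm of the roll's centre, 30 mm of the clipped edge's middle) and the button then went 4.5 mm down, it is up again (1.5 mm) and rolls, panel and bystanders rest within 10 mm of their start (value of joint confirm below 0.0015 m and distance of each of tape_thin, tape_mid, tape_wide, panel, knife, marker, glue, rule from where it was at the start of the episode below 0.01 m and linear speed of each of tape_thin, tape_mid, tape_wide, panel below 0.02 m/s); the robot touches nothing.
It fails at once if a roll of tape or the panel is touched (contact force between any of the fingers, the arm and tape_thin above 0.3 N or contact force between any of the fingers, the arm and tape_mid above 0.3 N or contact force between any of the fingers, the arm and tape_wide above 0.3 N or contact force between any of the fingers, the arm and panel above 0.3 N).
It fails at once if a bystander is touched (contact force between any of the fingers, the arm and knife above 0.3 N or contact force between any of the fingers, the arm and marker above 0.3 N or contact force between any of the fingers, the arm and glue above 0.3 N or contact force between any of the fingers, the arm and rule above 0.3 N).
It fails at once if a roll, the panel or a bystander is moved 10 mm or lifted (distance of any of tape_thin, tape_mid, tape_wide, panel, knife, marker, glue, rule from where it was at the start of the episode above 0.01 m).
It fails at once if the fingertips point at or pass low over a wrong roll ((horizontal distance between the grasp point and tape_thin_top below 0.03 m and z of the grasp point in the frame of tape_thin_top below 0.055 m) or (horizontal distance between the grasp point and tape_wide_top below 0.03 m and z of the grasp point in the frame of tape_wide_top below 0.055 m)).
It fails at once if the fingertips point at or pass low over a square corner of the panel ((horizontal distance between the grasp point and panel_square0 below 0.03 m and z of the grasp point in the frame of panel_square0 below 0.055 m) or (horizontal distance between the grasp point and panel_square1 below 0.03 m and z of the grasp point in the frame of panel_square1 below 0.055 m) or (horizontal distance between the grasp point and panel_square2 below 0.03 m and z of the grasp point in the frame of panel_square2 below 0.055 m)).
It also fails if it takes over 56 s, if anything falls off the work surface, if the arm or the gripper's body presses on something with over 40 N, if the wrist force passes 120 N, or if a joint passes its speed limit or range.

## Robot

A 6-joint arm with a two-finger parallel gripper is mounted at the origin on the work surface. World frame = base frame: x ahead of the robot, y to its left, z up, the work surface at z = 0. Lengths are in mm, angles in rad, forces in N, time in s.
With the tool pointing down it reaches from about 275 to 750 mm from the base axis. Payload 10.2 kg.
Tool frame: the origin (TCP) lies midway between the tips of the shut fingers; the grasp point (between the pads) lies 19 mm behind it; z points along the fingers, y is the direction in which the jaws open and shut (so a half turn about z gives the same grasp; the last joint's range is limited). The gripper opens to 85 mm and grips with 20 to 120 N. Pads are 22 mm wide; open, the fingers measure 114 mm over their backs; the gripper's body (76 mm by 85 mm) begins 54 mm behind the grasp point. The pads swing forward as they close: fully open they stand 13 mm farther back than shut.
Start: joints at [-1.568, 0.313, 1.498, -0, 1.331, -0.223], TCP at [117.526, -511.682, 231.294] pointing down, gripper open.
Joint ranges: [-2.94, 2.94], [-0.97, 2.17], [0.19, 2.56], [-1.23, 4.37], [0.02, 3.11], [-2.88, 2.88]. Speed limits (rad/s): [2.39, 2.39, 3.01, 3.14, 3.14, 3.14].

## Interface

Orientations are given as a unit quaternion [w, x, y, z].
In Python, from rig import sense, capture, finish_job, search_frame, trace gives the robot as it stands.
- The arm moves only by the tool arm_command, never from a script. Its argument "steps" is one flat list of numbers, 5 for each row, row after row: the shift along the world's x, y, z in units of 50 mm (1.0 is 50 mm), then the turn about the world's z in units of 5 degrees (1.0 is 5 degrees), then the opening in per cent of the stroke, from 0 (shut) to 100 (fully open). In form: [dx, dy, dz, twist, fingers, dx, dy, dz, twist, fingers, ...]. A call has 1 to 5 rows; each row shifts and turns the commanded pose from where the row before left it; what a row does not reach is not made up. A row lasts 1/8 s, in which the tool goes at most 62.5 mm and 10.7 degrees, less where a joint would pass 70% of its speed; a pose out of reach is approached as far as the arm can. A call is refused whole if a number of a shift passes 1 or a number of a turn 1, either way. A call with a gripper value outside its range is refused whole. The fingers move at their own pace and stop on an object; "grip_force" is the grip in N (left out, the last holds). Time passes only in rows, so rows that do not move let the fingers close. It gives the time, the measured TCP pose, the force and the opening at its end, in the units of the state.
- sense(): the state, without advancing time (a new reading comes with each control period).
- capture(name): name is "side" or "top"; returns a dict with "frame" (400x640x3 uint8, blue, green, red), "fov_y" (degrees; the focal length in pixels is half the picture's height over the tangent of half this angle, whatever the lens; pixels are square), "cx", "cy" (the principal point, pixels), "extrinsics" (4x4, takes a point from world to camera coordinates). Camera axes: x right, y down, z forward; pixel columns grow to the right and rows downward; lengths in mm; the calibration is good to about 2 mm. A picture is of the moment at which its call begins. There is no depth.
- finish_job(): hands the job in, once; it reports no verdict.
Trained networks look in a picture, given as the dict that the camera call returned (one of the last four; its "shot" number tells which), for a name from the list of things; names that differ only in an ending like _2 or _b are one class to them, and where a whole thing is asked for, a point or a joint stands for the part that bears it (a point fixed in the world has none). Each returns a list of dicts, best first, with "score" (0 to 1); they miss things now and then, are a little off and sometimes report something else, mostly with a low value. They report only what shows in the picture. A call takes as long as a camera call. They do not tell look-alikes from the thing itself.
- search_frame(picture, target): "point" ([x, y, z] in mm, in world coordinates, good to about 4 mm: the middle of the surface that is visible of it).
- trace(picture, target): "mask" (400x640 bool, what is visible of it).
The state is a dict: "time_s": time; "joints": joint angles; "dq": joint speeds; "tau": joint torques, N m; "eef_pos": TCP position; "ee_rot": TCP orientation; "force": force on the tool from outside, world axes, zero at the start; "wrist_torque": the same for the moment, N m; "grip_width": opening from 0.0 (shut) to 1.0 (fully open).
Only numpy, scipy, OpenCV 4.12 (cv2) and the standard library are available. Lean on these libraries where they do the work, as an engineer would, in place of code of your own. Each camera call takes 0.05 s, during which the arm holds its last target. There are 200 camera calls.

## Working session

There is one attempt and no reset: what is moved stays moved. The work goes in short steps, Python scripts to look and compute and a tool call to move; the robot and the scene stay as the last step left them, time stands still between calls to the robot, and variables do not carry over. Pictures are saved under pics/ and viewed, on a budget of 10 in all, crops included, one or two more only if the job needs it, and the job is handed in when it is done.

Besides the shell and the picture viewer there is one more tool, called after "Call:" by a JSON object that holds its "name" and its "arguments", one argument or row to a line. arm_command: Moves the arm, as the interface text tells. Its arguments: {"type":"object","properties":{"steps":{"type":"array"},"grip_force":{"type":"number"}},"required":["steps"]}

```bash
mkdir -p pics
cat > h.py <<'E'
import numpy as np, cv2
from rig import sense, capture, search_frame, trace
def K(p):
    f=p["frame"].shape[0]/2/np.tan(np.radians(p["fov_y"])/2)
    return np.array([[f,0,p["cx"]],[0,f,p["cy"]],[0,0,1]])
def ray(p,uv,z):
    E=np.array(p["extrinsics"]);R,t=E[:3,:3],E[:3,3]
    c=-R.T@t; d=R.T@np.linalg.inv(K(p))@[uv[0],uv[1],1]
    return c+d*(z-c[2])/d[2]
def proj(p,X):
    E=np.array(p["extrinsics"]);q=K(p)@(E[:3,:3]@np.array(X)+E[:3,3]);return q[:2]/q[2]
E
python3 - <<'E'
from h import *
for n in("top","side"):
    p=capture(n); cv2.imwrite(f"pics/{n}0.png",p["frame"])
    for t in("tape_thin","tape_mid","tape_wide","panel","panel_clipped","confirm_top","knife","marker","glue","rule"):
        print(n,t,[(np.round(r["point"]).astype(int).tolist(),round(r["score"],2),proj(p,r["point"]).astype(int).tolist()) for r in search_frame(p,t)[:4]])
print(sense()["time_s"])
E
```

```text
top tape_thin [([346, -444, 20], 0.85, [479, 270]), ([272, -374, 15], 0.73, [453, 298]), ([482, -160, 19], 0.58, [373, 217])]
top tape_mid [([503, -344, 37], 0.82, [442, 210])]
top tape_wide [([609, -188, 76], 0.83, [386, 167]), ([603, -48, 75], 0.78, [333, 168])]
top panel [([550, 107, 3], 0.93, [277, 191]), ([498, -347, 38], 0.67, [443, 212])]
top panel_clipped [([549, 101, 5], 0.61, [279, 191])]
top confirm_top [([611, -188, 77], 0.61, [386, 166]), ([389, 353, 20], 0.53, [182, 246])]
top knife [([389, -13, 17], 0.62, [318, 250])]
top marker [([347, -208, 14], 0.51, [390, 267])]
top glue [([706, -61, 82], 0.88, [339, 129]), ([550, 103, 5], 0.25, [278, 191])]
top rule [([753, 156, 4], 0.59, [263, 121])]
side tape_thin [([479, -167, 18], 0.98, [314, 246]), ([344, -444, 21], 0.85, [264, 340]), ([266, -357, 19], 0.75, [232, 310]), ([712, -85, 58], 0.59, [392, 210])]
side tape_mid [([502, -352, 32], 0.74, [330, 297])]
side tape_wide [([605, -214, 55], 0.87, [363, 246]), ([596, -78, 54], 0.74, [352, 212]), ([709, -82, 57], 0.45, [390, 210]), ([480, -166, 20], 0.26, [314, 245])]
side panel [([543, 105, 6], 0.85, [327, 187])]
side panel_clipped [([539, 104, 5], 0.65, [325, 187]), ([387, -29, 12], 0.46, [280, 216])]
side confirm_top [([351, -215, 12], 0.62, [268, 264]), ([387, 345, 24], 0.45, [278, 145])]
side knife [([388, -25, 13], 0.7, [280, 215])]
side marker [([351, -217, 12], 0.67, [268, 264])]
side glue [([709, -81, 60], 0.78, [391, 209])]
side rule [([754, 172, 9], 0.76, [385, 171])]
1.1
```

View pics/top0.png

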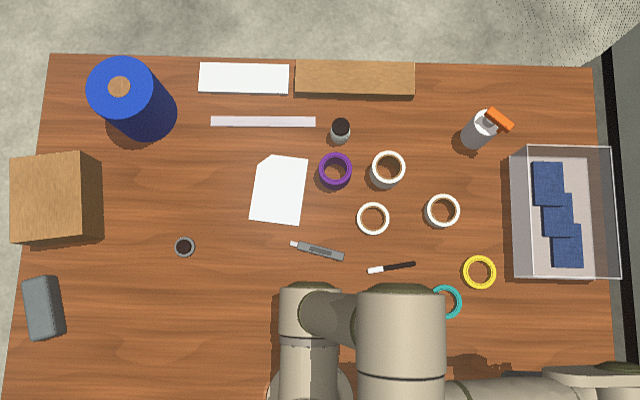

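View pics/side0.png

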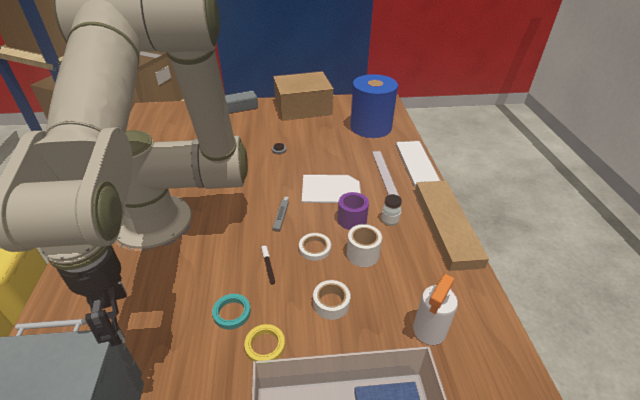

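The two views show these candidates, with pixels from the top view:
- **Rolls:** off-white at (373,217), (386,167) and (442,210). Turquoise (445,301), yellow (479,271) and purple (335,170) are look-alikes.
- **Middle-width roll:** (442,210). In the side view its height falls between the low roll at (314,246) and the tall one at (364,246).
- **Panel:** (278,191), clipped corner near (264,160). The white board at (244,78) is not the panel.
- **Button:** round black thing at (184,246). The black-lidded jar at (340,130) is the glue.

Next I measure these and check them in one crop.

Run:
```python
from h import *
from scipy.optimize import least_squares
P={n:capture(n) for n in("top","side")}
c=[]
for n,ctr in(("top",[(442,210),(278,191),(184,246)]),("side",[(331,299),(331,188),(279,148)])):
    for (x,y),w in zip(ctr,(36,44,22)):
        c.append(cv2.resize(P[n]["frame"][y-w:y+w,x-w:x+w],(260,260),interpolation=cv2.INTER_CUBIC))
cv2.imwrite("pics/crop.png",np.vstack([np.hstack(c[:3]),np.hstack(c[3:])]))
# panel: fit outline mask, both views
for n in P:
    m=trace(P[n],"panel")[0]["mask"].astype(np.uint8)
    cs=max(cv2.findContours(m,0,cv2.CHAIN_APPROX_NONE)[0],key=cv2.contourArea)
    a=cv2.approxPolyDP(cs,3.0,True)[:,0]
    print(n,"panel",[(q.tolist(),ray(P[n],q,6)[:2].round().tolist()) for q in a])
    for t in("tape_mid","tape_thin","tape_wide","confirm_top"):
        for r in trace(P[n],t)[:3]:
            ys,xs=np.nonzero(r["mask"]); print(n,t,round(r["score"],2),len(xs),xs.min(),xs.max(),ys.min(),ys.max())
def tri(a,b):
    f=lambda X:np.r_[proj(P["top"],X)-a,proj(P["side"],X)-b]
    s=least_squares(f,[400,0,20.],x_scale=100);return s.x.round(1),s.fun.round(1)
print("button",tri((184,246),(279,148)))
for X in((503,-345,38),(482,-161,19)): print([proj(P[n],X).round() for n in P])
```

```text
top panel [([270, 156], [650.0, 131.0]), ([256, 168], [615.0, 168.0]), ([248, 219], [470.0, 182.0]), ([297, 224], [460.0, 47.0]), ([307, 161], [639.0, 26.0])]
top tape_mid 0.56 694 424 459 194 228
top tape_thin 0.9 358 433 461 285 319
top tape_thin 0.89 523 461 494 256 288
top tape_thin 0.75 495 356 388 203 235
top tape_wide 0.69 809 318 351 153 190
top tape_wide 0.6 843 369 405 151 189
top confirm_top 0.63 433 330 349 118 144
top confirm_top 0.61 184 176 190 239 254
side panel [([302, 178], [464.0, 162.0]), ([305, 202], [465.0, 37.0]), ([336, 202], [563.0, 28.0]), ([342, 194], [588.0, 65.0]), ([359, 190], [646.0, 81.0]), ([358, 182], [650.0, 123.0]), ([347, 175], [619.0, 165.0]), ([304, 174], [472.0, 184.0])]
side tape_mid 0.67 1295 302 358 175 202
side tape_thin 0.83 477 299 329 234 260
side tape_thin 0.83 879 243 284 324 361
side tape_thin 0.79 670 213 249 295 329
side tape_wide 0.93 963 337 367 192 229
side tape_wide 0.87 1241 347 381 224 266
side confirm_top 0.51 1146 348 380 225 265
button (array([390.4, 350.8,   9. ]), array([ 0. ,  0.3,  0.4, -0.1]))
[array([443., 211.]), array([331., 294.])]
[array([374., 217.]), array([316., 244.])]
```

View pics/crop.png

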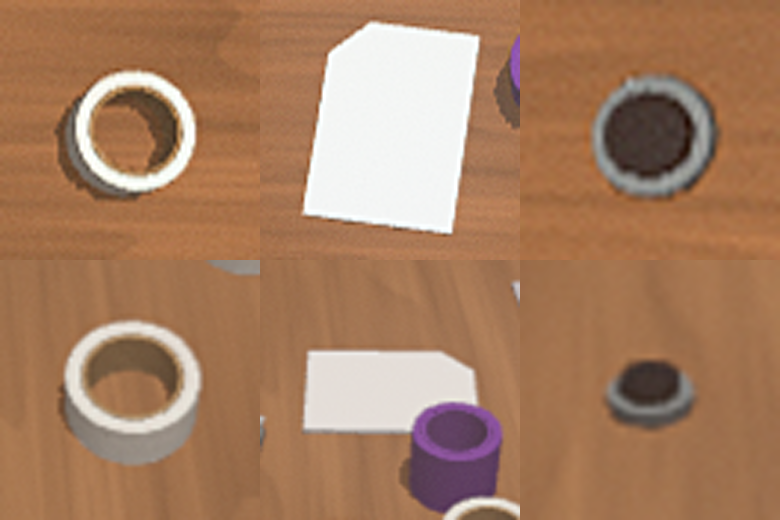

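The crop agrees with the choice. Top left is the middle-width off-white roll, with its centre near (503,-345) mm. Top middle is the panel, clipped at its upper left with the edge middle near (633,150) mm. Right is the black button in its grey housing, near (390,351) mm. I move high with the fingers shutting.

Call:
{"name": "arm_command", "arguments": {
  "steps": [0.77,0.33,0,0,0,0.77,0.33,0,0,0,0.77,0.33,0,0,0,0.77,0.33,0,0,0,0.77,0.33,0,0,0]
}}

```text
time_s: 2.33
eef_pos: [311.2, -428.5, 231.4]
ee_rot: [0.0, 0.994, 0.113, 0.0]
force: [-0.3, 0.1, -0.4]
grip_width: -0.001
```

Call:
{"name": "arm_command", "arguments": {
  "steps": [0.77,0.33,0,0,0,0.77,0.33,0,0,0,0.77,0.33,0,0,0,0.77,0.33,0,0,0,0,0,0,0,0]
}}

```text
time_s: 2.95
eef_pos: [465.8, -361.8, 230.9]
ee_rot: [-0.0, 0.993, 0.114, 0.0]
force: [0.1, -0.5, 0.1]
grip_width: -0.001
```

Call:
{"name": "arm_command", "arguments": {
  "steps": [0.74,0.34,0,0,0,0,0,-0.9,0,0,0,0,-0.9,0,0,0,0,-0.8,0,0,0,0,0,0,0]
}}

```text
time_s: 3.58
eef_pos: [499.4, -345.6, 99.0]
ee_rot: [-0.002, 0.994, 0.112, -0.002]
force: [0.3, -0.8, 0.7]
grip_width: -0.002
```

Run:
```python
from h import *
p=capture("side");q=capture("top")
s=sense();print(s["eef_pos"],s["time_s"])
for n,x in(("s",p),("t",q)): print(n,proj(x,s["eef_pos"]).round(1),proj(x,[503,-345,38]).round(1))
u,v=331,290;a=cv2.resize(p["frame"][v-60:v+50,u-60:u+60],(480,440));u,v=442,205
b=cv2.resize(q["frame"][v-60:v+50,u-40:u+40],(320,440));cv2.imwrite("pics/mid.png",np.hstack([a,b]))
```

```text
[ 501.15610849 -347.03788006  102.86713939] 3.675
s [331.  277.9] [331.  294.2]
t [450.  207.3] [442.8 210.5]
```

View pics/mid.png

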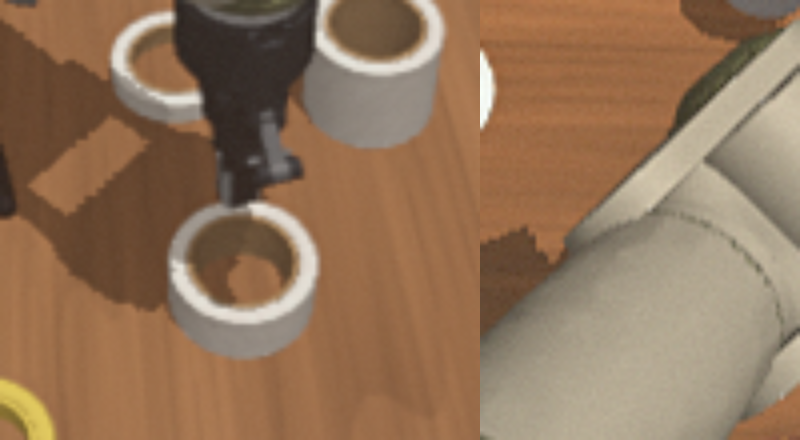

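The side view shows the shut fingertips at about (331,281), over the roll's hole, well clear of the other rolls. I lower to about 2 cm above it and hold.

Call:
{"name": "arm_command", "arguments": {
  "steps": [0.04,0.04,-0.4,0,0,0,0,-0.4,0,0,0,0,0,0,0,0,0,0,0,0,0,0,0,0,0]
}}

```text
time_s: 4.3
eef_pos: [503.5, -344.7, 62.7]
ee_rot: [0.001, 0.994, 0.113, 0.001]
force: [-0.3, -0.1, 0.6]
grip_width: 0.0
```

Call:
{"name": "arm_command", "arguments": {
  "steps": [0,0,0,0,0,0,0,0,0,0,0,0,0,0,0,0,0,0,0,0,0,0,0,0,0]
}}

```text
time_s: 4.92
eef_pos: [503.0, -344.2, 61.3]
ee_rot: [-0.0, 0.994, 0.113, -0.0]
force: [-0.2, -0.7, 0.0]
grip_width: 0.001
```

Call:
{"name": "arm_command", "arguments": {
  "steps": [0,0,0,0,0,0,0,0,0,0,0,0,0,0,0,0,0,0,0,0,0,0,0,0,0]
}}

```text
time_s: 5.55
eef_pos: [503.0, -344.2, 61.3]
ee_rot: [-0.0, 0.994, 0.113, -0.0]
force: [-0.1, 1.0, -0.2]
grip_width: -0.002
```

Call:
{"name": "arm_command", "arguments": {
  "steps": [0,0,0,0,0,0,0,0,0,0,0,0,0,0,0,0,0,0,0,0,0,0,0,0,0]
}}

```text
time_s: 6.18
eef_pos: [503.0, -344.2, 61.3]
ee_rot: [0.0, 0.994, 0.113, 0.0]
force: [-0.1, 0.1, 0.1]
grip_width: 0.001
```

Call:
{"name": "arm_command", "arguments": {
  "steps": [0,0,0,0,0,0,0,0.9,0,0,0,0,0.9,0,0,0,0,0.9,0,0,0,0,0.6,0,0]
}}

```text
time_s: 6.8
eef_pos: [503.2, -344.4, 228.7]
ee_rot: [0.001, 0.994, 0.113, 0.001]
force: [-0.2, 0.6, 0.0]
grip_width: 0.002
```

Call:
{"name": "arm_command", "arguments": {
  "steps": [0.26,0.9,0,0,0,0.26,0.9,0,0,0,0.26,0.9,0,0,0,0.26,0.9,0,0,0,0.26,0.9,0,0,0]
}}

```text
time_s: 7.42
eef_pos: [568.3, -117.7, 226.4]
ee_rot: [0.0, 0.994, 0.113, 0.0]
force: [0.7, -0.1, -0.5]
grip_width: -0.002
```

Call:
{"name": "arm_command", "arguments": {
  "steps": [0.26,0.9,0,0,0,0.26,0.9,0,0,0,0.26,0.9,0,0,0,0.26,0.9,0,0,0,0.26,0.9,0,0,0]
}}

```text
time_s: 8.05
eef_pos: [633.3, 107.3, 226.4]
ee_rot: [0.0, 0.994, 0.113, 0.0]
force: [0.1, -0.1, 0.6]
grip_width: 0.004
```

Call:
{"name": "arm_command", "arguments": {
  "steps": [0,0,0,0,0,0,0,0,0,0,0,0,0,0,0]
}}

```text
time_s: 8.43
eef_pos: [633.0, 104.6, 226.4]
ee_rot: [0.0, 0.994, 0.112, -0.0]
force: [0.1, -0.9, 0.6]
grip_width: -0.001
```

Call:
{"name": "arm_command", "arguments": {
  "steps": [0,0.9,0,0,0,0,0,-0.9,0,0,0,0,-0.9,0,0,0,0,-0.7,0,0,0,0,0,0,0]
}}

```text
time_s: 9.05
eef_pos: [631.8, 149.8, 99.2]
ee_rot: [-0.0, 0.994, 0.112, -0.003]
force: [0.3, -0.0, 0.1]
grip_width: -0.005
```

Run:
```python
from h import *
p=capture("side")
s=sense();print(s["eef_pos"],s["time_s"])
for X in(s["eef_pos"],[633,150,6]):print(proj(p,X).round(1))
u,v=345,180;cv2.imwrite("pics/clip.png",cv2.resize(p["frame"][v-50:v+40,u-60:u+60],(600,450)))
```

```text
[633.05463344 150.0373283  101.58163929] 9.1
[353.4 154.2]
[351.7 177.5]
```

View pics/clip.png

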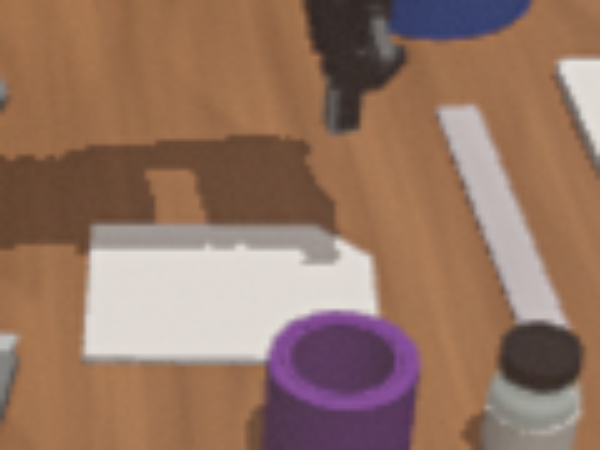

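The tip shows at (353,156), straight above the middle of the clipped edge at about (354,178). That agrees with the projected target. I lower and hold.

Call:
{"name": "arm_command", "arguments": {
  "steps": [0,0,-0.6,0,0,0,0,-0.6,0,0,0,0,-0.24,0,0,0,0,0,0,0,0,0,0,0,0]
}}

```text
time_s: 9.72
eef_pos: [634.0, 150.8, 31.1]
ee_rot: [0.0, 0.994, 0.113, 0.001]
force: [0.2, 0.1, 0.2]
grip_width: -0.001
```

Call:
{"name": "arm_command", "arguments": {
  "steps": [0,0,0,0,0,0,0,0,0,0,0,0,0,0,0,0,0,0,0,0,0,0,0,0,0]
}}

```text
time_s: 10.35
eef_pos: [633.0, 150.8, 29.3]
ee_rot: [0.0, 0.994, 0.113, -0.0]
force: [-0.2, 0.6, 0.6]
grip_width: -0.002
```

Call:
{"name": "arm_command", "arguments": {
  "steps": [0,0,0,0,0,0,0,0,0,0,0,0,0,0,0,0,0,0,0,0,0,0,0,0,0]
}}

```text
time_s: 10.98
eef_pos: [633.0, 150.8, 29.3]
ee_rot: [-0.0, 0.994, 0.113, -0.0]
force: [0.0, -0.3, -1.2]
grip_width: 0.002
```

Call:
{"name": "arm_command", "arguments": {
  "steps": [0,0,0,0,0,0,0,0,0,0,0,0,0,0,0,0,0,0,0,0,0,0,0,0,0]
}}

```text
time_s: 11.6
eef_pos: [633.0, 150.8, 29.3]
ee_rot: [-0.0, 0.994, 0.113, -0.0]
force: [-0.2, 0.4, 0.1]
grip_width: -0.001
```

Call:
{"name": "arm_command", "arguments": {
  "steps": [0,0,0,0,0,0,0,0.9,0,0,0,0,0.9,0,0,0,0,0.9,0,0,0,0,0,0,0]
}}

```text
time_s: 12.22
eef_pos: [634.5, 151.0, 168.3]
ee_rot: [0.0, 0.994, 0.113, 0.004]
force: [-0.5, -0.7, -0.6]
grip_width: 0.0
```

Call:
{"name": "arm_command", "arguments": {
  "steps": [-0.69,0.57,0,0,0,-0.69,0.57,0,0,0,-0.69,0.57,0,0,0,-0.69,0.57,0,0,0,-0.69,0.57,0,0,0]
}}

```text
time_s: 12.85
eef_pos: [458.9, 293.9, 163.2]
ee_rot: [0.0, 0.994, 0.113, -0.001]
force: [-0.6, 0.7, 0.0]
grip_width: 0.002
```

Call:
{"name": "arm_command", "arguments": {
  "steps": [-0.69,0.57,0,0,0,-0.69,0.57,0,0,0,0,0,-0.9,0,0,0,0,-0.9,0,0,0,0,0,0,0]
}}

```text
time_s: 13.48
eef_pos: [389.6, 349.2, 71.3]
ee_rot: [0.001, 0.994, 0.113, -0.003]
force: [0.5, -0.3, 0.5]
grip_width: -0.006
```

Run:
```python
from h import *
p=capture("side");q=capture("top")
s=sense();print(s["eef_pos"],s["time_s"])
for x in (p,q):
  for X in(s["eef_pos"],[390,351,10],[390,351,25]):print(proj(x,X).round(1))
# button centre for candidate heights from each view
for z in(8,14,20,26):print(z,ray(q,(183.7,246.8),z).round(),ray(p,(278.7,146.6),z).round())
f=lambda x,u,v:cv2.resize(x["frame"][v-35:v+25,u-30:u+30],(400,400))
cv2.imwrite("pics/btn.png",np.hstack([f(p,279,146),f(q,184,246)]))
```

```text
[391.8943942  350.45969507  75.10333159] 13.575
[278.7 132.6]
[279.2 147.7]
[279.  144.3]
[176.5 243.6]
[183.8 246.4]
[182.1 245.9]
8 [389. 352.   8.] [388. 362.   8.]
14 [389. 350.  14.] [388. 352.  14.]
20 [388. 348.  20.] [388. 343.  20.]
26 [388. 346.  26.] [389. 334.  26.]
```

View pics/btn.png

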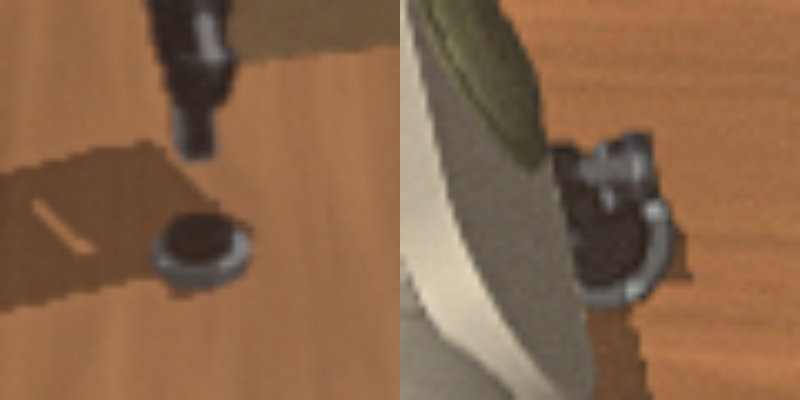

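The tip is above the button cap: side view (278,135) against the cap at (279,146). I descend, then feel for contact.

Call:
{"name": "arm_command", "arguments": {
  "steps": [-0.06,0,-0.5,0,0,0,0,-0.4,0,0,0,0,0,0,0,0,0,0,0,0]
}}

```text
time_s: 14.08
eef_pos: [389.5, 350.8, 31.0]
ee_rot: [-0.001, 0.994, 0.113, 0.001]
force: [0.4, 0.3, -0.8]
grip_width: -0.001
```

Call:
{"name": "arm_command", "arguments": {
  "steps": [0,0,-0.1,0,0,0,0,0,0,0,0,0,0,0,0]
}}

```text
time_s: 14.45
eef_pos: [388.6, 350.4, 24.5]
ee_rot: [-0.0, 0.994, 0.113, 0.0]
force: [0.1, 0.2, 1.2]
grip_width: -0.002
```

Call:
{"name": "arm_command", "arguments": {
  "steps": [0,0,-0.08,0,0,0,0,0,0,0,0,0,0,0,0]
}}

```text
time_s: 14.82
eef_pos: [388.8, 350.4, 20.5]
ee_rot: [-0.0, 0.994, 0.113, 0.0]
force: [1.3, 0.5, 2.3]
grip_width: 0.004
```

Call:
{"name": "arm_command", "arguments": {
  "steps": [0,0,-0.04,0,0,0,0,0,0,0,0,0,0,0,0]
}}

```text
time_s: 15.2
eef_pos: [388.7, 350.4, 18.5]
ee_rot: [-0.0, 0.994, 0.113, 0.0]
force: [2.2, -0.4, 3.1]
grip_width: 0.003
```

Call:
{"name": "arm_command", "arguments": {
  "steps": [0,0,-0.04,0,0,0,0,0,0,0,0,0,0,0,0]
}}

```text
time_s: 15.58
eef_pos: [388.7, 350.4, 16.4]
ee_rot: [-0.0, 0.994, 0.113, 0.0]
force: [2.0, 0.9, 4.5]
grip_width: 0.001
```

Call:
{"name": "arm_command", "arguments": {
  "steps": [0,0,-0.02,0,0,0,0,0,0,0,0,0,0,0,0]
}}

```text
time_s: 15.95
eef_pos: [388.8, 350.5, 15.9]
ee_rot: [-0.0, 0.994, 0.113, 0.0]
force: [-0.0, -0.2, 11.9]
grip_width: 0.001
```

The force climbed about as the spring should, then jumped to 11.9 N, so the button is at its stop. I lift off and check.

Call:
{"name": "arm_command", "arguments": {
  "steps": [0,0,0.3,0,0,0,0,0.9,0,0,0,0,0.9,0,0,0,0,0.9,0,0,0,0,0,0,0]
}}

```text
time_s: 16.58
eef_pos: [389.1, 350.8, 168.3]
ee_rot: [-0.001, 0.994, 0.113, 0.002]
force: [-0.5, -0.6, -1.5]
grip_width: -0.002
```

Call:
{"name": "arm_command", "arguments": {
  "steps": [0,0,0,0,0,0,0,0,0,0,0,0,0,0,0]
}}

```text
time_s: 16.95
eef_pos: [388.2, 350.1, 164.4]
ee_rot: [0.0, 0.994, 0.113, -0.001]
force: [0.4, 0.2, -0.0]
grip_width: 0.003
```

Run:
```python
from h import *
s=sense();print(s["eef_pos"],s["force"],s["time_s"])
p=capture("side"); cv2.imwrite("pics/side_end.png",p["frame"])
a=cv2.imread("pics/side0.png")
for n,(u,v) in dict(mid=(331,299),thin=(315,246),wide=(364,246),panel=(327,187),knife=(281,214),marker=(268,264),glue=(391,209),rule=(384,172),button=(279,148)).items():
    g=[cv2.cvtColor(i[v-22:v+22,u-22:u+22],6).astype(np.float32) for i in(a,p["frame"])]
    d,r=cv2.phaseCorrelate(*g,cv2.createHanningWindow((44,44),cv2.CV_32F));print(n,np.round(d,2),round(r,2))
```

```text
[388.18191793 350.110008   164.41269489] [ 0.41328081  0.16526392 -0.00832241] 16.95
mid [0.49 0.49] 1.02
thin [0.52 0.5 ] 1.0
wide [0.53 0.51] 1.01
panel [0.49 0.51] 1.01
knife [0.58 0.43] 1.01
marker [0.47 0.52] 0.99
glue [0.5  0.47] 1.0
rule [0.55 0.44] 0.98
button [0.59 0.32] 0.77
```

View pics/side_end.png

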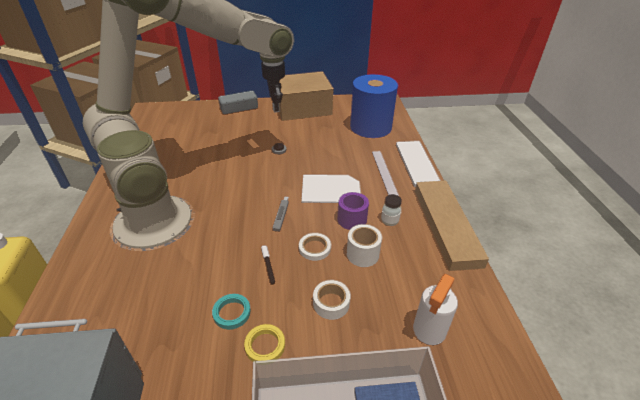

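The final view shows everything in place, with the arm clear above the button at (279,148). The 0.5 px offset is the same for every item, so it comes from phaseCorrelate and is not motion.

```bash
python3 -c "
from rig import finish_job
print(finish_job())"
```

```text
the job is handed in; nothing more can be done
None
```

The pointing check is done and handed in at about 17 s of the 56 s allowed; no verdict was reported.

- **Middle-width roll:** I pointed with shut fingertips about 23 mm above its top for about 2 s. The fingertips were within about 1 mm of its measured centre.
- **Panel's clipped corner:** I pointed about 23 mm above it for about 2 s, also within about 1 mm of the measured middle of the clipped edge.
- **Button:** I pressed it in small steps. The force rose to 4.5 N and then jumped to 11.9 N at the stop, so it went fully down. I then lifted off.

**Last checks:** the force read near zero with the arm 164 mm up. Comparing the first and last side views showed no measurable shift of the rolls, panel, knife, marker, glue or rule. The button showed no clear shift either, but its match was weaker (0.77 against about 1.0), probably because of the arm's shadow. I judged the button up from the lift-off and the picture; I could not read its travel directly.

**Disagreement:** the cameras put the button's top at about 9 to 20 mm, but contact came at about 22 to 24 mm. The press relied on the felt contact.

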